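Switch on the bench supply at a driver-board test bench

TASK

Switch on the bench supply for the driver board: flip the long bat toggle on the grey box with the two screw terminal posts over its centre to the opposite side, so that it snaps over and stays. Do not flip the short toggle on the similar box with the round knob.

Things in the scene. Friction and masses are not known exactly. Their poses are not given: they have to be found in the camera images.
- bat (a joint): long steel bat toggle, 52 mm from pivot to end, 8 mm thick, 14 mm near the end, on top of a fixed grey box 120 x 170 x 65 mm. Angle (rad) 0 to 0.8, stop to stop; starts at 0, leaning 0.4 rad off vertical to -x of point bat_pivot; 0.4 upright; 0.8 leans to +x. Over-centre spring: about 3 N sideways at its end moves it off the stop; past upright it snaps over by itself and stays.
- bat_pivot (a point): hinge point of the long toggle, 8 mm above its flat box top, 73 mm above the bench; x = swing direction (joint grows to +x), z up. A collar of 8 mm radius (nut 12 mm) reaches up to it. It is midway along the box's 120 mm (x), 50 mm from its +y end; two screw terminal posts, 18 mm wide, 24 mm high, stand at y = -90 mm, x = -25 and +25 mm from it.
- stub (a joint): short toggle (24 mm from pivot to end, 6 mm thick, 9 mm near the end) on the other grey box of the same size, which has a round black knob 40 mm across instead of terminal posts. Same hinge angles and snap action, about 3 N at its end; starts at 0 and must stay there.
- stub_pivot (a point): the hinge point of the short toggle, 73 mm above the bench, placed on its box as the long one is on its own (knob centre 80 mm from it towards -y).
Mind the look-alikes: they are no part of the job. What is shaped like the part that bears bat but turquoise is not meant.

How it is judged:
By the outcome, as a careful person would: the job done as asked, in the order asked, and still so for the second after the job is handed in, with the robot touching nothing.
It also fails if it takes over 26 s, if anything falls off the work surface, if the arm or the gripper's body presses on something with over 40 N, if the wrist force passes 120 N, or if a joint passes its speed limit or range.

ROBOT

A 6-joint arm with a two-finger parallel gripper is mounted at the origin on the work surface. World frame = base frame: x ahead of the robot, y to its left, z up, the work surface at z = 0. Lengths are in m, angles in rad, forces in N, time in s.
With the tool pointing down it reaches from about 0.3 to 0.825 m from the base axis. Payload 5.4 kg.
Tool frame: the origin (TCP) lies at the very end of the fingers, on their centre line; the grasp point (between the pads) lies 19 mm behind it; z points along the fingers, y is the line along which they close (so a half turn about z gives the same grasp; the last joint's range is limited). The gripper opens to 92 mm and grips with 3 to 60 N. Pads are 20 mm wide; open, the fingers measure 128 mm over their backs; the gripper's body (75 mm by 189 mm) begins 69 mm behind the grasp point.
Start: joints at [1.069, 0.158, 1.597, -0, 1.386, -0.21], TCP at [0.165, 0.551, 0.215] pointing down, gripper open.
Joint ranges: [-2.91, 2.91], [-0.94, 2.29], [0.18, 2.7], [-1.29, 4.43], [0.17, 2.64], [-3, 3]. Speed limits (rad/s): [2.57, 2.57, 3.14, 3.14, 3.14, 3.14].

INTERFACE

Orientations are given as a unit quaternion [x, y, z, w].
In Python, from cell import bot gives the robot as it stands. The module is installed in compiled form; this text tells all that it offers.
- The arm moves only by the shell command python3 -m jog 'ROWS' [OPENING]. ROWS is JSON, a list of rows, each a list of 4 numbers: the shift along the tool's x, y, z in cm, then the turn about the tool's z in rad. In form: [[x, y, z, spin], ...]. A call has 1 to 5 rows; each row shifts and turns the commanded pose from where the row before left it, along the tool's axes as they then stand; what a row does not reach is not made up. A row lasts 1/8 s, in which the tool goes at most 62.5 mm and 10.7 degrees, less where a joint would pass 70% of its speed; a pose out of reach is approached as far as the arm can. A call with a gripper value outside its range is refused whole. OPENING is the closure in counts, from 0 (fully open) to 255 (shut), set as the call begins (- or left out, the last holds). The fingers move at their own pace and stop on an object; the grip force is fixed at half the most. Time passes only in rows, so rows that do not move let the fingers close. It gives the time, the measured TCP pose, the force, the opening and the grip force at its end, in the units of the state.
- bot.read_state(): the state, without advancing time (a new reading comes with each control period).
- bot.capture(name): name is "side" or "top"; returns a dict with "pixels" (400x640x3 uint8, red, green, blue), "fx", "fy", "cx", "cy" (pixels), "R" (3x3) and "t" (3): a world point X has camera coordinates R X + t. Camera axes: x right, y down, z forward; pixel columns grow to the right and rows downward; lengths in m; the calibration is good to about 2 mm. A picture is of the moment at which its call begins. There is no depth.
- bot.finish_job(): hands the job in; it is judged then, once.
The state is a dict: "t": time; "qpos": joint angles; "joint_vel": joint speeds; "joint_torque": joint torques, N m; "position": TCP position; "eef_rot": TCP orientation; "wrist_force": force on the tool from outside, world axes, zero at the start; "ft_torque": the same for the moment, N m; "opening": finger opening in m; "finger_force": force on a finger pad.
Only numpy, scipy, OpenCV 4.12 (cv2) and the standard library are available. Lean on these libraries where they do the work, as an engineer would, in place of code of your own. Each camera call takes 0.05 s, during which the arm holds its last target. There are 200 camera calls.

## Working session

There is one attempt and no reset: what is moved stays moved. The work goes in short steps, Python scripts to look and compute and a shell command to move; the robot and the scene stay as the last step left them, time stands still between calls to the robot, and variables do not carry over. Pictures are saved under pics/ and viewed, at most 10 in all, crops included, and the job is handed in when it is done.

```bash
mkdir -p pics; python3 - <<'E'
from cell import bot
import cv2,pickle
s=bot.read_state();print(s)
for n in("top","side"):
    c=bot.capture(n);pickle.dump(c,open(f"pics/{n}0.pkl","wb"));cv2.imwrite(f"pics/{n}0.png",c["pixels"][:,:,::-1])
    print(n,c["fx"],c["cx"],c["cy"],c["R"],c["t"])
E
```

```text
{'t': 0.0, 'qpos': array([ 1.06889588e+00,  1.59064965e-01,  1.59821865e+00, -8.83441500e-06,
        1.38619582e+00, -2.10100589e-01]), 'joint_vel': array([-5.08077951e-05,  1.37402644e-03,  1.71506881e-03,  1.20406627e-03,
       -1.29017825e-03,  8.48715301e-04]), 'joint_torque': array([ 1.42190365e-04, -3.85572588e+01, -3.22107732e+01,  7.01724901e-02,
        3.78269947e-02, -9.96854328e-05]), 'position': array([0.16513013, 0.5501267 , 0.21361679]), 'eef_rot': array([ 1.45381985e-01,  9.89375150e-01, -8.85751010e-04, -3.24729000e-04]), 'wrist_force': array([-0.40116613, -0.61474701,  0.19118452]), 'ft_torque': array([ 0.00061635, -0.00366275, -0.01705908]), 'finger_force': 0.0, 'opening': 0.0922245846569713}
top 385.3672422874973 316.2990590058843 206.55947135230582 [[-0.0193294  -0.99967209 -0.01679568]
 [-0.99106974  0.02137444 -0.1316203 ]
 [ 0.13193614  0.01410155 -0.99115791]] [-0.05396154  0.52844626  1.12546293]
side 507.7687448571111 317.2096430088903 204.07371399538135 [[ 0.97904478 -0.20352194  0.00708018]
 [-0.12082365 -0.60850796 -0.78429568]
 [ 0.16392973  0.76700514 -0.62034681]] [-0.53256947  0.05633926  1.57538517]
```

View pics/top0.png

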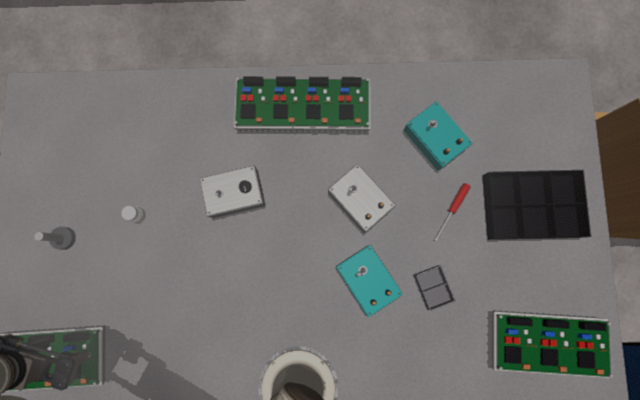

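View pics/side0.png

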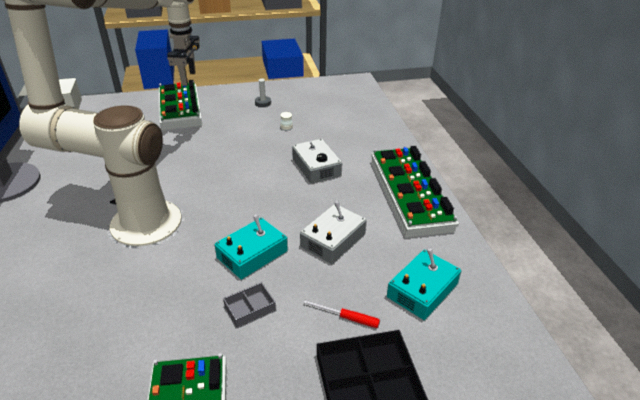

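In the top view there are four boxes:
- Grey with two posts at (361,198), or (333,230) in the side view. This is the target: it is grey and has two terminal posts and a long toggle.
- Grey with a round knob at (232,190). This is the stub box.
- Turquoise at (437,136) and (369,281). These are look-alikes.

Next I'll measure the target and confirm it in an enlarged crop.

```bash
cat > h.py <<'E'
import numpy as np,cv2,pickle
def ray(c,u,v):
    d=np.array([(u-c["cx"])/c["fx"],(v-c["cy"])/c["fy"],1.0]);return -c["R"].T@c["t"],c["R"].T@d
def plane(c,u,v,z):
    o,d=ray(c,u,v);return o+d*(z-o[2])/d[2]
def proj(c,X):
    p=c["R"]@np.asarray(X)+c["t"];return c["fx"]*p[0]/p[2]+c["cx"],c["fy"]*p[1]/p[2]+c["cy"]
E
python3 - <<'E'
from h import *
t=pickle.load(open("pics/top0.pkl","rb"));s=pickle.load(open("pics/side0.pkl","rb"))
g=t["pixels"].astype(int);m=((g.min(2)>165)&(np.ptp(g,2)<25)).astype(np.uint8)
m=cv2.morphologyEx(m,cv2.MORPH_CLOSE,np.ones((9,9)))
for k in cv2.findContours(m,0,2)[0]:
    if cv2.contourArea(k)<900: continue
    P=np.array([plane(t,u,v,.065)[:2] for u,v in k[:,0]])
    r=cv2.minAreaRect((P*1000).astype(np.float32))
    print(cv2.boundingRect(k),r,cv2.boxPoints(r).round().tolist())
a=cv2.resize(t["pixels"][160:240,320:400],(400,400),interpolation=2)
b=cv2.resize(s["pixels"][190:270,290:370],(400,400),interpolation=2)
cv2.imwrite("pics/crop.png",np.hstack([a,b])[:,:,::-1])
E
```

```text
(333, 172, 57, 55) ((545.7079467773438, -193.61570739746094), (155.54713439941406, 94.61299896240234), 40.498844146728516) [[456.0, -208.0], [517.0, -280.0], [636.0, -179.0], [574.0, -107.0]]
```

View pics/crop.png

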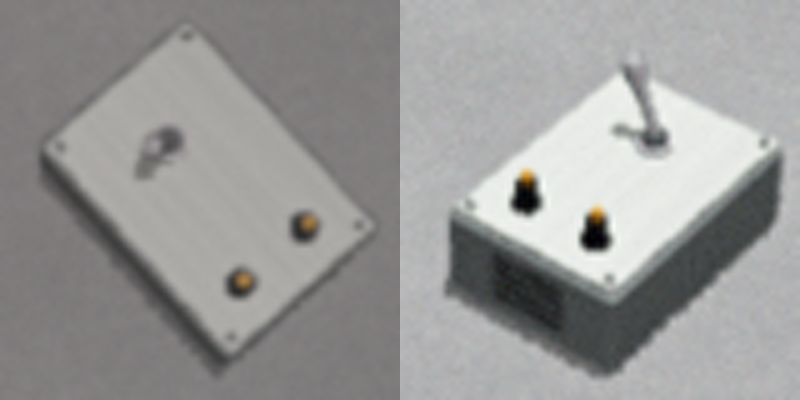

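The crop confirms the target: a grey box with two orange-capped posts and a long bat at top (354,188), side (341,218). Now I'll turn those pixels into positions.

```bash
python3 - <<'E'
from h import *
t=pickle.load(open("pics/top0.pkl","rb"));s=pickle.load(open("pics/side0.pkl","rb"))
T=lambda x,y,z:plane(t,320+x/5-.4,160+y/5-.4,z)
S=lambda x,y,z:plane(s,290+(x-400)/5-.4,190+y/5-.4,z)
tri=lambda a,b:(lambda o1,d1,o2,d2:(lambda k:((o1+k[0]*d1+o2-k[1]*d2)/2).round(4))(np.linalg.lstsq(np.c_[d1,d2],o2-o1,rcond=None)[0]))(*ray(t,320+a[0]/5-.4,160+a[1]/5-.4),*ray(s,290+(b[0]-400)/5-.4,190+b[1]/5-.4))
C=np.array([T(*p,.065) for p in[(185,25),(378,228),(225,358),(42,150)]]);print(C.round(4))
print("sides",np.linalg.norm(np.roll(C,-1,0)-C,axis=1))
p1,p2=T(305,221,.089),T(241,279,.089)
print("posts",p1,p2,S(597,214,.089),S(526,177,.089))
ey=(C[0]+C[3]-C[1]-C[2])[:2];ey+=(C[0]-C[1]+C[3]-C[2])[:2];ey/=np.linalg.norm(ey);ex=np.array([ey[1],-ey[0]])
c=C.mean(0)[:2];print("ex",ex,"ey",ey,"yaw",np.arctan2(ex[1],ex[0]))
print("pivot from box",c+ey*.035,"from posts",(p1+p2)[:2]/2+ey*.09,"nut top",T(170,140,.07),"nut side",S(654,142,.07))
print("tip tri",tri((152,152),(633,60)))
tip=np.r_[c+ey*.035-ex*.052*np.sin(.4),.073+.052*np.cos(.4)];print("tip pred",tip,proj(t,tip),proj(s,tip))
E
```

```text
[[ 0.6462 -0.1872  0.065 ]
 [ 0.5222 -0.2957  0.065 ]
 [ 0.4481 -0.2038  0.065 ]
 [ 0.5728 -0.1006  0.065 ]]
sides [0.16477071 0.11807073 0.16187374 0.11348596]
posts [ 0.52397154 -0.24968535  0.089     ] [ 0.49137702 -0.21190785  0.089     ] [ 0.52368074 -0.25538199  0.089     ] [ 0.49129923 -0.21682345  0.089     ]
ex [ 0.64823673 -0.76143886] ey [0.76143886 0.64823673] yaw -0.865529889536266
pivot from box [ 0.57397483 -0.17415847] from posts [ 0.57620378 -0.17245529] nut top [ 0.57619941 -0.1756726   0.07      ] nut side [ 0.57569995 -0.17905683  0.07      ]
tip tri [ 0.5632 -0.1615  0.1189]
tip pred [ 0.5608482  -0.15873952  0.12089517] (np.float64(349.1540063837194), np.float64(189.8560930016793)) (np.float64(334.3665523147638), np.float64(200.74247364085815))
```

Target pivot is about (0.5755, -0.1765), swing axis ex = (0.648, -0.761). Plan: close the gripper, go high to 55 mm on the -x side of the pivot, and line tool x up with -ex.

```bash
python3 -m jog '[[-3,-3,0,0],[-4,-4,0,0],[-4,-4,0,0],[-4,-4,0,0],[-4,-4,0,0]]' 255 && python3 -m jog '[[-4,-4,0,0],[-4,-4,0,0],[-4,-4,0,0],[-4,-4,0,0],[-4,-4,0,0]]' && python3 -m jog '[[-4,-4,0,0],[-3,-3,0,0],[-2,-2,0,0],[0,0,0,0]]' && python3 -m jog '[[0,0,0,0.14],[0,0,0,0.14],[0,0,0,0.14],[0,0,0,0.14],[0,0,0,0]]'
cat > st.py <<'E'
from h import *
from cell import bot
s=bot.read_state();P=s["position"]
from scipy.spatial.transform import Rotation as Ro
M=Ro.from_quat(s["eef_rot"]).as_matrix()
ex=np.array([.648,-.761]);ey=np.array([.761,.648]);pv=np.array([.5755,-.1765])
print(s["t"],"pos",P.round(4),"box xy mm",((P[:2]-pv)@ex*1000).round(1),((P[:2]-pv)@ey*1000).round(1),"F",s["wrist_force"].round(1),"open",s["opening"])
print("tool x off -ex rad",np.arctan2(M[1,0],M[0,0])-np.arctan2(.761,-.648))
g=M.T@np.r_[pv-.055*ex-P[:2],.095-P[2]];print("to start, tool cm",(g*100).round(2))
E
python3 st.py
```

```text
t: 0.72
position: [0.293, 0.3123, 0.2143]
eef_rot: [0.145, 0.989, -0.0, -0.0]
wrist_force: [0.8, 0.3, 0.9]
opening: 0.0438
finger_force: 0.0
t: 1.35
position: [0.4272, 0.0632, 0.2144]
eef_rot: [0.146, 0.989, 0.0, 0.0]
wrist_force: [0.8, 0.6, 0.4]
opening: 0.0007
finger_force: 0.0
t: 1.85
position: [0.4871, -0.0484, 0.2141]
eef_rot: [0.147, 0.989, 0.0, -0.001]
wrist_force: [-0.2, -0.5, -0.3]
opening: 0.0006
finger_force: 0.0
t: 2.48
position: [0.4865, -0.046, 0.2144]
eef_rot: [0.412, 0.911, 0.0, -0.0]
wrist_force: [-0.1, -0.3, -0.5]
opening: 0.0005
finger_force: 0.0
2.475 pos [ 0.4865 -0.046   0.2144] box xy mm -157.0 16.8 F [-0.1 -0.3 -0.5] open 0.000483909227133062
tool x off -ex rad 0.01629779663713382
to start, tool cm [-10.19  -1.85  11.93]
```

```bash
python3 -m jog '[[-3.5,-0.6,0,0],[-3.5,-0.6,0,0],[-3,-0.6,0,0],[0,0,3,0],[0,0,3,0]]' && python3 -m jog '[[0,0,3,0],[0,0,3,0],[0,0,0,0]]' && python3 st.py; python3 - <<'E'
from h import *
from cell import bot
o=[]
for n,(u,v) in(("top",(355,190)),("side",(335,215))):
    c=bot.capture(n);o.append(cv2.resize(c["pixels"][v-50:v+50,u-50:u+50],(400,400),interpolation=2))
cv2.imwrite("pics/near.png",np.hstack(o)[:,:,::-1])
E
```

```text
t: 3.1
position: [0.5395, -0.1339, 0.154]
eef_rot: [0.412, 0.911, 0.0, 0.0]
wrist_force: [0.6, -0.3, -0.1]
opening: 0.0005
finger_force: 0.0
t: 3.48
position: [0.5371, -0.1325, 0.0921]
eef_rot: [0.412, 0.911, 0.0, -0.003]
wrist_force: [-0.3, -0.5, -0.0]
opening: 0.0006
finger_force: 0.0
3.475 pos [ 0.5371 -0.1325  0.0921] box xy mm -58.3 -0.7 F [-0.3 -0.5 -0. ] open 0.0005952995027330444
tool x off -ex rad 0.01633364446572605
to start, tool cm [-0.34  0.07 -0.29]
```

View pics/near.png

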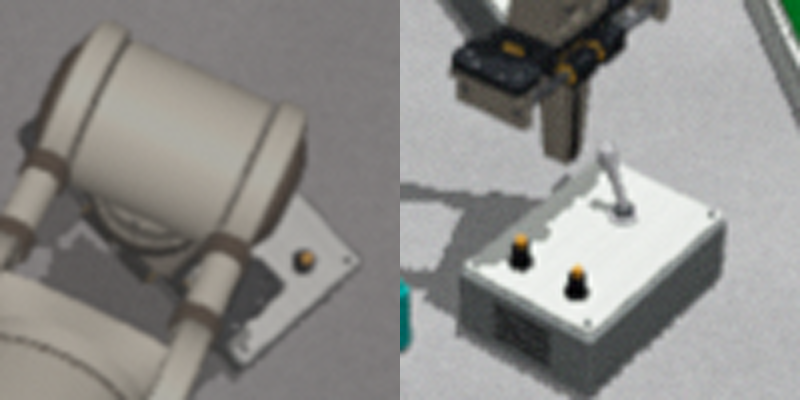

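In the side crop the finger end is at (562,158), on the bat's leaning side. The bat tip is at (607,150), still at its start position. Pushing along tool -x.

```bash
python3 -m jog '[[-1,0,0,0],[-1,0,0,0],[-0.8,0,0,0],[-0.6,0,0,0],[-0.6,0,0,0]]' && python3 -m jog '[[-0.6,0,0,0],[-0.6,0,0,0],[0,0,0,0]]' && python3 st.py; python3 - <<'E'
from h import *
from cell import bot
c=bot.capture("side");cv2.imwrite("pics/push.png",cv2.resize(c["pixels"][165:265,285:385],(400,400),interpolation=2)[:,:,::-1])
E
```

```text
t: 4.2
position: [0.5664, -0.1651, 0.0948]
eef_rot: [0.413, 0.911, -0.0, 0.001]
wrist_force: [-0.0, -0.3, 0.2]
opening: 0.0005
finger_force: 0.0
t: 4.58
position: [0.5725, -0.1721, 0.094]
eef_rot: [0.413, 0.911, 0.001, -0.002]
wrist_force: [-4.4, 5.8, 2.7]
opening: 0.0005
finger_force: 3.3
4.575 pos [ 0.5725 -0.1721  0.094 ] box xy mm -5.3 0.6 F [-4.4  5.8  2.7] open 0.0005368521187187458
tool x off -ex rad 0.013555115632416737
to start, tool cm [ 4.97  0.01 -0.08]
```

View pics/push.png

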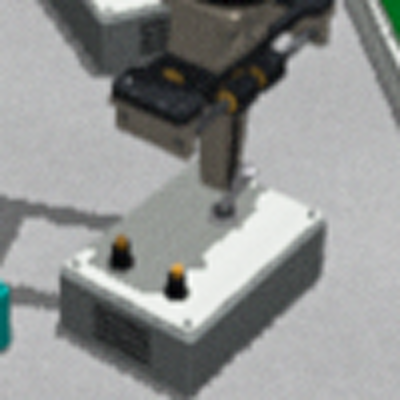

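The bat tip at (245,175) is now past its pivot at (222,210), leaning to +x, and the 7 N contact suggests it is against the stop. Backing off along -ex, then up, and checking.

```bash
python3 -m jog '[[2,0,0,0],[3,0,0,0],[0,0,-3,0],[0,0,-4,0],[3,0,-4,0]]' && python3 -m jog '[[5,0,0,0],[5,0,0,0],[5,0,0,0],[5,0,0,0],[0,0,0,0]]' && python3 st.py; python3 - <<'E'
from h import *
from cell import bot
c=bot.capture("side");d=bot.capture("top")
R=lambda i:cv2.resize(i,(400,400),interpolation=2)
cv2.imwrite("pics/done.png",np.hstack([R(c["pixels"][115:265,260:410]),R(d["pixels"][120:270,240:390])])[:,:,::-1])
E
```

```text
t: 5.25
position: [0.5215, -0.1141, 0.206]
eef_rot: [0.414, 0.91, -0.0, 0.001]
wrist_force: [-0.5, 0.1, 1.2]
opening: 0.0001
finger_force: 0.0
t: 5.88
position: [0.3881, 0.0388, 0.2046]
eef_rot: [0.412, 0.911, 0.0, 0.0]
wrist_force: [1.0, 0.1, -0.3]
opening: 0.0004
finger_force: 0.0
5.875 pos [0.3881 0.0388 0.2046] box xy mm -285.2 -3.1 F [ 1.   0.1 -0.3] open 0.0004013842312346207
tool x off -ex rad 0.016809789830591004
to start, tool cm [-23.03  -0.09  10.98]
```

View pics/done.png

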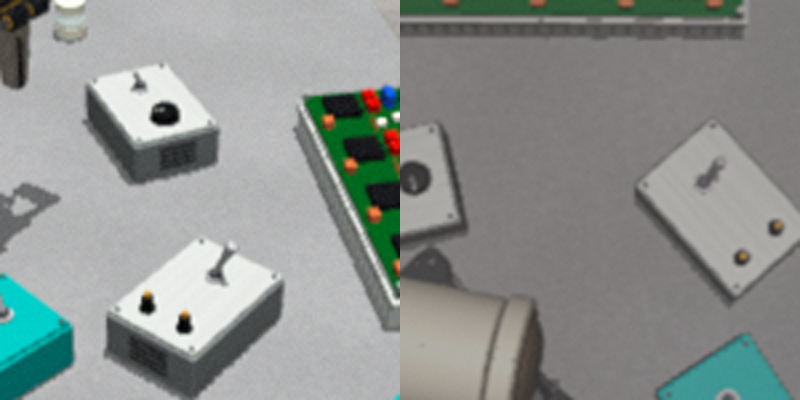

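The bat now leans to +x: its tip is at (232,246) and its base at (215,277) in the side crop. It stays there with the arm clear, and the stub still looks as it did at the start.

```bash
python3 -c "
from cell import bot
print(bot.finish_job())"
```

```text
the job is handed in; nothing more can be done
None
```

I flipped the long bat toggle on the grey box with the terminal posts over to +x; it stayed there after the arm backed off, the short toggle was not touched, and the job was handed in at about 6 s.

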